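# Park the soldering block in its ramp stand

## Robot

A 6-joint arm with a two-finger parallel gripper is mounted at the origin on a cart in front of the work surface, level with it; the furniture and walls round the work are solid. World frame = base frame: x ahead of the robot, y to its left, z up, the work surface at z = 0. Lengths are in m, angles in rad, forces in N, time in s.
With the tool pointing down it reaches from about 0.25 to 0.775 m from the base axis. Payload 4 kg.
Tool frame: the origin (TCP) lies on the centre line of the jaws, within the pads' length; the fingertips stand 14 mm ahead of it and the grasp point (between the pads) lies 5 mm behind it (robot.tcp_to_tips is the distance from the TCP to the fingertips, in m); z points along the fingers, y is the line along which they close (so a half turn about z gives the same grasp; the last joint's range is limited). The gripper opens to 94 mm and grips with 3 to 60 N. Pads are 16 mm wide; open, the fingers measure 119 mm over their backs; the gripper's body (75 mm by 177 mm) begins 78 mm behind the grasp point.
Start: joints at [1.226, 0.087, 1.371, -0, 1.684, -0.103], TCP at [0.132, 0.534, 0.22] pointing down, gripper open.
Joint ranges: [-3.1, 3.1], [-0.76, 2.03], [0.27, 2.55], [-1.08, 4.22], [0.17, 2.65], [-2.57, 2.57]. Speed limits (rad/s): [2.79, 2.79, 3.14, 3.14, 3.14, 3.14].

## Interface

Orientations are given as [roll, pitch, yaw] about the fixed x, y, z axes, in that order (R = Rz(yaw) Ry(pitch) Rx(roll)).
In Python, from bench import robot gives the robot as it stands.
- The arm moves only by the tool carry_out, never from a script. Its argument "increments" is a list of rows, each a list of 3 entries, a list of its own where there are three numbers: the closure in counts, from 0 (fully open) to 255 (shut), then the shift along the tool's x, y, z in mm, then the turn about the tool's z in degrees. In form: [[fingers, [dx, dy, dz], twist], ...]. A call has 1 to 8 rows; each row shifts and turns the commanded pose from where the row before left it, along the tool's axes as they then stand; what a row does not reach is not made up. A row lasts 1/10 s, in which the tool goes at most 50 mm and 8.59 degrees, less where a joint would pass 70% of its speed; a pose out of reach is approached as far as the arm can. A call with a gripper value outside its range is refused whole. The fingers move at their own pace and stop on an object; the grip force is fixed at half the most. Time passes only in rows, so rows that do not move let the fingers close. It gives the time, the measured TCP pose, the force, the opening and the grip force at its end, in the units of the state.
- robot.get_obs(): the state, without advancing time (a new reading comes with each control period).
- robot.snapshot(name): name is "scene" or "top" or "wrist"; returns the picture (420x560x3 uint8, blue, green, red); there is no depth.
- robot.get_calibration(name): a dict with "vfov" (degrees; the focal length in pixels is half the picture's height over the tangent of half this angle, whatever the lens; pixels are square), "cx", "cy" (the principal point, pixels), "T" (4x4, takes a point from camera to world coordinates). Camera axes: x right, y down, z forward; pixel columns grow to the right and rows downward; lengths in m; the calibration is good to about 2 mm. The wrist camera is an equidistant fisheye: a pixel r from the principal point sees the ray r / f radians off the axis. A picture is of the moment at which its call begins: read the wrist's pose just before it. get_calibration takes no time and is no camera call; for the wrist camera it gives the pose at the moment of the call.
- robot.close_job(): hands the job in; it is judged then, once.
The state is a dict: "time": time; "joint_positions": joint angles; "qvel": joint speeds; "joint_torque": joint torques, N m; "tool_pos": TCP position; "ee_rot": TCP orientation; "wrist_force": force on the tool from outside, world axes, zero at the start; "wrist_torque": the same for the moment, N m; "width": finger opening in m; "finger_force": force on a finger pad.
Only numpy, scipy, OpenCV 4.12 (cv2) and the standard library are available. Lean on these libraries where they do the work, as an engineer would, in place of code of your own. Each camera call takes 0.05 s, during which the arm holds its last target. There are 200 camera calls.

## Task

Push the cream soldering block up the wooden ramp of its stand, sliding it and never lifting it clear, until its rear edge drops behind the lip at the top and the block lies flat in the recess. Leave the steel bench block and the green tin where they are.

Things in the scene. Friction and masses are not known exactly. Their poses are not given: they have to be found in the camera images.
- soldering_block: cream-white block with chipped edges, 107 mm long, 70 mm wide, 51 mm high, about 0.28 kg, loose on the table before the foot of the ramp. Origin: centre of its underside; its y axis runs along the 107 mm length, z up. It starts with its length within 10 degrees of the ramp's direction, within 10 mm of its centre line; either end may go first.
- ramp_stand: fixed wooden stand (mm). Origin: on table under far edge of lip; +x up the ramp, y 0 mid. Ramp is flush with table at x -110, rises straight to 24 high at x -8; flat lip, 24 high, x -8 to 0. Behind it a level recess x 0 to 125, floor 16 above table (8 below lip), then stop bar 42 high. Side rails 8 above ramp, 110 apart inside, 126 outside. Seated block: origin x 54 to 71, z 16
- bench_block: bystander: flat square steel bench block 66 x 66 x 19 mm, loose on the table beside the ramp, to be left alone. Origin: centre of its underside.
- tin: bystander: closed green hinged tin 64 x 97 x 23 mm, loose on the table beside the ramp, to be left alone. Origin: centre of its underside.

How it is judged:
On the way:
1. the block slides up the ramp: it rests on the ramp, tilted with it (x of soldering_block in the frame of ramp_stand between -0.12 and 0.01 m and angle between soldering_block's own z axis and vertical above 0.1 rad and contact force between soldering_block and ramp_stand above 0.3 N), for 0.15 s.
At the end, for the whole second after the job is handed in: the soldering block lies flat (within 3 degrees) and at rest on the floor of the recess, its underside within 2.5 mm of that floor, its whole length between the lip and the stop bar (x of soldering_block in the frame of ramp_stand between 0.045 and 0.08 m and y of soldering_block in the frame of ramp_stand between -0.03 and 0.03 m and z of soldering_block in the frame of ramp_stand below 0.0185 m and angle between soldering_block's own z axis and vertical below 0.05 rad and linear speed of soldering_block below 0.02 m/s); the robot touches nothing.
It fails at once if the soldering block is lifted clear of the ramp (its origin more than 50 mm above the table) (z of soldering_block in the frame of ramp_stand above 0.05 m).
It fails at once if the steel bench block is moved by more than 25 mm (distance of bench_block from where it was at the start of the episode above 0.025 m).
It fails at once if the tin is moved by more than 25 mm (distance of tin from where it was at the start of the episode above 0.025 m).
It also fails if it takes over 38 s, if anything falls off the work surface, if the arm or the gripper's body presses on something with over 40 N, if the wrist force passes 120 N, or if a joint passes its speed limit or range.

## Working session

There is one attempt and no reset: what is moved stays moved. The work goes in short steps, Python scripts to look and compute and a tool call to move; the robot and the scene stay as the last step left them, time stands still between calls to the robot, and variables do not carry over. Pictures are saved under pics/ and viewed, at most 10 in all, crops included, and the job is handed in when it is done.

Besides the shell and the picture viewer there is one more tool, called after ">>>" as a command line: name --argument value ..., lists and objects as JSON in quotes. carry_out: Moves the arm, as the interface text tells. Its arguments: {"type":"object","properties":{"increments":{"type":"array","items":{"type":"array"}}},"required":["increments"]}

```bash
mkdir -p pics; cat > h.py <<'E'
import numpy as np, cv2
from bench import robot
def ray(c,u,v):
    k=robot.get_calibration(c) if isinstance(c,str) else c
    f=210/np.tan(np.radians(k["vfov"])/2); T=np.array(k["T"])
    d=T[:3,:3]@np.array([(u-k["cx"])/f,(v-k["cy"])/f,1.]); return T[:3,3],d
def pt(c,u,v,z=0.):
    o,d=ray(c,u,v); return o+d*(z-o[2])/d[2]
def px(c,p):
    k=robot.get_calibration(c); f=210/np.tan(np.radians(k["vfov"])/2); T=np.array(k["T"])
    q=T[:3,:3].T@(np.array(p)-T[:3,3]); return np.round([k["cx"]+f*q[0]/q[2],k["cy"]+f*q[1]/q[2]],1)
E
python3 - <<'E'
from h import *
for n in("top","scene"):
    cv2.imwrite(f"pics/{n}0.png",cv2.resize(robot.snapshot(n),(784,588),interpolation=cv2.INTER_CUBIC))
    k=robot.get_calibration(n);print(n,k["vfov"],k["cx"],k["cy"],np.round(k["T"],3))
o=robot.get_obs();print(o)
E
```

```text
top 50.08284710548189 280.9831457313846 202.16037464563036 [[-0.022 -0.975  0.223  0.313]
 [-1.     0.022 -0.001  0.139]
 [-0.004 -0.223 -0.975  0.883]
 [ 0.     0.     0.     1.   ]]
scene 49.873385742194046 274.29817568205084 210.74494178034817 [[ 0.496 -0.571  0.654 -0.044]
 [-0.868 -0.329  0.371 -0.158]
 [ 0.003 -0.752 -0.659  0.595]
 [ 0.     0.     0.     1.   ]]
{'time': 0.1, 'joint_positions': array([ 1.22588549e+00,  8.78778038e-02,  1.37205299e+00, -1.37172086e-05,
        1.68359707e+00, -1.03142848e-01]), 'qvel': array([-0.00079324,  0.00074742, -0.00429289, -0.00042963,  0.00047924,
       -0.00105833]), 'joint_torque': array([ 1.77065631e-03, -3.41256523e+01, -3.03299189e+01,  7.19718891e-02,
        3.05023708e-02, -1.15031594e-04]), 'tool_pos': array([0.13155958, 0.53357011, 0.21844842]), 'ee_rot': array([-3.13966632e+00, -1.85688678e-04,  2.89982295e+00]), 'wrist_force': array([-0.17209172,  0.31209309, -0.52358469]), 'wrist_torque': array([-0.00780123,  0.01246792, -0.08462584]), 'finger_force': 0.0, 'width': 0.09379584506405396}
```

View pics/top0.png

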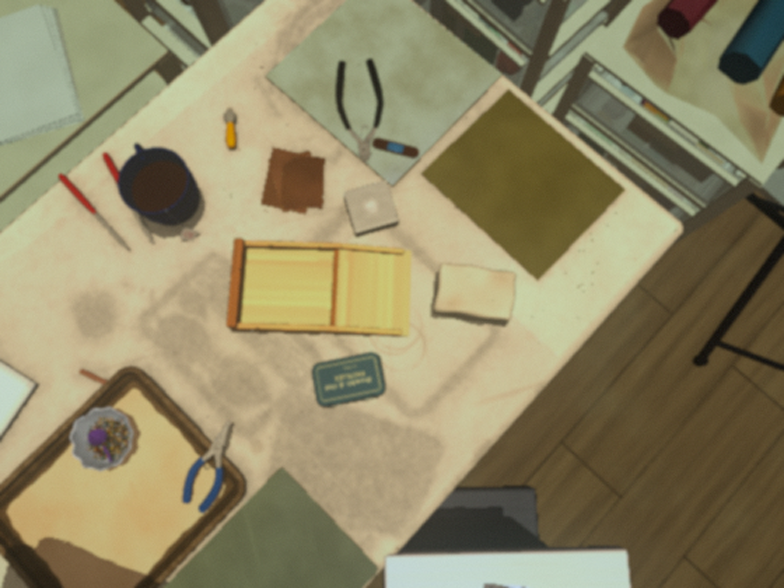

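View pics/scene0.png

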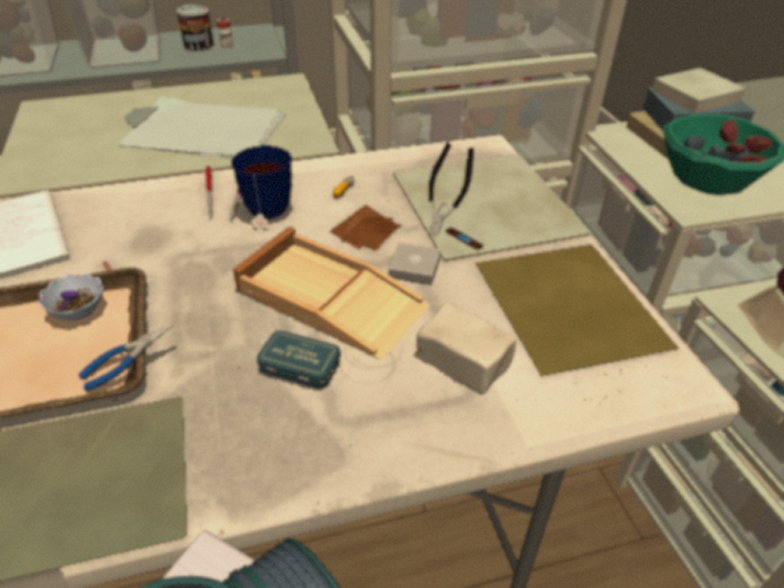

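The top view shows the stand with its stop bar at the left (~x 233), the lip at x≈335 and the foot at x≈409. The block is at (475,293), the steel block at (371,207) and the tin at (348,379). I'll zoom in to get the corners.

```bash
python3 - <<'E'
from h import *
a=robot.snapshot("top")
cv2.imwrite("pics/c1.png",cv2.resize(a[160:250,155:385],None,fx=3.4,fy=3.4,interpolation=cv2.INTER_CUBIC))
b=robot.snapshot("scene")
cv2.imwrite("pics/c2.png",cv2.resize(b[155:285,160:375],None,fx=3.6,fy=3.6,interpolation=cv2.INTER_CUBIC))
E
```

```text
(no output)
```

View pics/c1.png

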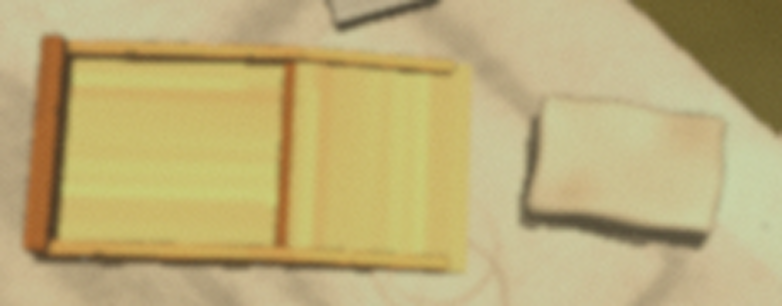

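View pics/c2.png

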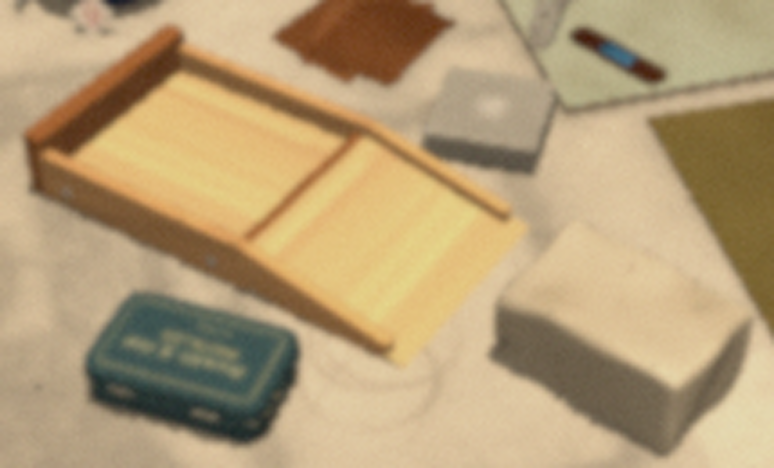

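```bash
python3 - <<'E'
from h import *
k=robot.get_calibration("top")
P=lambda u,v,z:pt(k,155+u/3.4,160+v/3.4,z)
s=lambda *a:np.round(np.array(a)*1000,1)
fA,fB=P(471,64,0),P(464,270,0)
lA,lB=P(284,63,.024),P(277,247,.024)
sA,sB=P(44,38,.042),P(26,248,.042)
print("foot",s(fA,fB),np.linalg.norm(fA-fB)); print("lip",s(lA,lB)); print("stop",s(sA,sB))
bt=[P(545,97,.051),P(725,116,.051),P(710,232,.051),P(528,208,.051)]
print("blk",s(*bt)); print([round(np.linalg.norm(bt[i]-bt[(i+1)%4])*1000,1) for i in range(4)])
c=sum(bt)/4; print("c",s(c))
k2=robot.get_calibration("scene")
Q=lambda u,v,z:pt(k2,160+u/3.6,155+v/3.6,z)
print("scene foot",s(Q(527,222,0),Q(402,368,0)))
b2=[Q(575,222,.051),Q(750,318,.051),Q(674,390,.051),Q(498,300,.051)]
print("scene blk",s(*b2), s(sum(b2)/4)); print([round(np.linalg.norm(b2[i]-b2[(i+1)%4])*1000,1) for i in range(4)])
print("sc blk bottom",s(Q(662,452,0),Q(492,352,0)))
print("steel",s(Q(424,145,0),Q(530,172,0)),"tin",s(Q(90,375,0),Q(250,440,0),Q(298,390,0)))
fm=(fA+fB)/2; sm=(sA+sB)/2; d=sm-fm; print("dir",np.degrees(np.arctan2(d[1],d[0])), np.hypot(*d[:2]), "from foot edge", np.degrees(np.arctan2(*(fB-fA)[:2][::-1])))
for b in(bt,b2):
  e=(b[0]+b[3]-b[1]-b[2]); print("blk dir",np.degrees(np.arctan2(e[1],e[0])))
E
```

```text
foot [[562.5 111.4   0. ]
 [438.3 118.9   0. ]] 0.12441656815779482
lip [[558.9 221.2  24. ]
 [450.4 225.3  24. ]]
stop [[571.8 357.2  42. ]
 [450.2 363.1  42. ]]
blk [[527.9  71.9  51. ]
 [514.6 -28.4  51. ]
 [449.1 -15.9  51. ]
 [464.8  83.8  51. ]]
[np.float64(101.2), np.float64(66.7), np.float64(100.9), np.float64(64.2)]
c [[489.1  27.9  51. ]]
scene foot [[563.9 113.8   0. ]
 [435.6 118.9   0. ]]
scene blk [[523.9  69.7  51. ]
 [503.8 -30.7  51. ]
 [443.9 -17.4  51. ]
 [455.4  77.5  51. ]] [[481.7  24.8  51. ]]
[np.float64(102.4), np.float64(61.4), np.float64(95.7), np.float64(69.0)]
sc blk bottom [[450.2 -14.7   0. ]
 [467.7  85.1   0. ]]
steel [[593.8 195.4   0. ]
 [602.8 131.4   0. ]] tin [[354.6 250.3   0. ]
 [359.3 158.3   0. ]
 [397.5 155.8   0. ]]
dir 87.53527645120128 0.24522964849607823 from foot edge 176.51435095953684
blk dir 81.75158027098948
blk dir 80.8243396977231
```

>>> carry_out --increments '[[140, [-30, -32, 0], 0], [140, [-30, -32, 0], 0], [140, [-30, -32, 0], 0], [140, [-30, -32, 0], 0], [140, [-30, -32, 0], 0], [140, [-30, -32, 0], 0], [140, [-30, -32, 0], 0], [140, [-30, -32, 0], 0]]'

```text
time: 1.0
tool_pos: [0.3038, 0.2264, 0.2195]
ee_rot: [3.141, 0.0, 2.9]
wrist_force: [0.8, 0.0, -0.3]
width: 0.0423
finger_force: 0.0
```

>>> carry_out --increments '[[140, [-30, -32, 0], 0], [140, [-30, -32, 0], 0], [140, [-30, -32, 0], 0], [140, [-30, -32, 0], 0], [140, [-30, -32, 0], 0], [140, [-30, -32, 0], 0], [140, [-30, -32, 0], 0], [140, [-30, -32, 0], 0]]'

```text
time: 1.8
tool_pos: [0.4756, -0.0798, 0.2193]
ee_rot: [3.141, -0.0, 2.899]
wrist_force: [0.9, 1.0, 0.1]
width: 0.0424
finger_force: 0.0
```

>>> carry_out --increments '[[140, [0, 0, 0], 8], [140, [0, 0, 0], 8], [140, [0, 0, 0], 8], [140, [0, 0, 0], 8], [140, [0, 0, 0], 8], [140, [0, 0, 0], 8], [140, [0, 0, 0], 8], [140, [0, 0, 0], 8]]'

```text
time: 2.6
tool_pos: [0.475, -0.078, 0.2192]
ee_rot: [-3.141, -0.0, 1.777]
wrist_force: [-0.4, -0.4, 1.0]
width: 0.0423
finger_force: 0.0
```

>>> carry_out --increments '[[140, [0, 0, 0], 8], [140, [0, 0, 0], 7], [140, [0, 0, 0], 0]]'

```text
time: 2.9
tool_pos: [0.475, -0.078, 0.2192]
ee_rot: [-3.141, -0.0, 1.521]
wrist_force: [0.7, -0.8, 0.1]
width: 0.0425
finger_force: 0.0
```

>>> carry_out --increments '[[140, [0, 4, 45], 0], [140, [0, 0, 45], 0], [140, [0, 0, 45], 0], [140, [0, 0, 40], 0], [140, [0, 0, 18], 0], [140, [0, 0, 0], 0]]'

```text
time: 3.5
tool_pos: [0.476, -0.0773, 0.0227]
ee_rot: [-3.134, -0.002, 1.523]
wrist_force: [0.0, 0.7, -0.3]
width: 0.042
finger_force: 0.0
```

```bash
python3 - <<'E'
from h import *
b=robot.snapshot("scene")
cv2.imwrite("pics/d1.png",cv2.resize(b[140:310,200:440],None,fx=3.2,fy=3.2,interpolation=cv2.INTER_CUBIC))
E
```

```text
(no output)
```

View pics/d1.png

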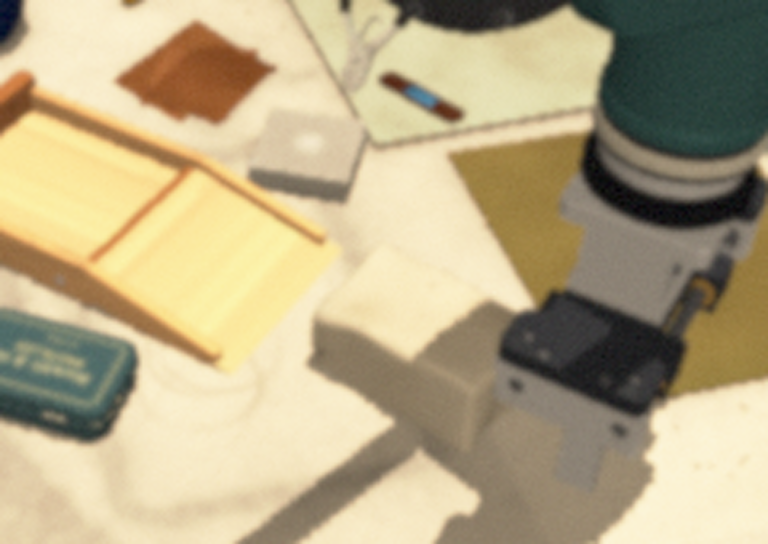

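The fingers stand behind the block's rear end, around (580,460), and nothing has been disturbed. Next I'll push slowly.

>>> carry_out --increments '[[140, [8, 0, 0], 0], [140, [8, 0, 0], 0], [140, [8, 0, 0], 0], [140, [6, 0, 0], 0], [140, [6, 0, 0], 0], [140, [6, 0, 0], 0], [140, [6, 0, 0], 0], [140, [6, 0, 0], 0]]'

```text
time: 4.35
tool_pos: [0.4823, -0.0244, 0.0268]
ee_rot: [3.14, 0.001, 1.521]
wrist_force: [0.2, -2.0, 1.1]
width: 0.0423
finger_force: 1.2
```

>>> carry_out --increments '[[140, [6, 1, 0], 0], [140, [6, 1, 0], 0], [140, [6, 1, 0], 0], [140, [6, 1, 0], 0]]'

```text
time: 4.75
tool_pos: [0.4868, -0.0004, 0.0265]
ee_rot: [-3.141, 0.001, 1.521]
wrist_force: [-1.4, -2.1, 2.3]
width: 0.0429
finger_force: 1.8
```

```bash
python3 - <<'E'
from h import *
b=robot.snapshot("scene")
cv2.imwrite("pics/d2.png",cv2.resize(b[140:310,200:440],None,fx=3.2,fy=3.2,interpolation=cv2.INTER_CUBIC))
E
```

```text
(no output)
```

View pics/d2.png

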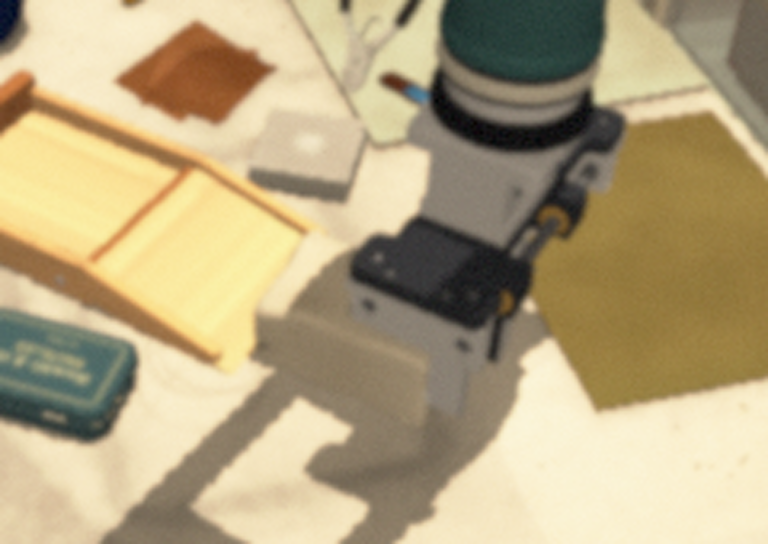

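```bash
python3 - <<'E'
from h import *
O=np.array([505.3,224.5]);a=np.radians(87.2);ex=np.array([np.cos(a),np.sin(a)]);ey=np.array([-ex[1],ex[0]])
Q=lambda u,v,z:pt("scene",200+u/3.2,140+v/3.2,z)*1000
for n,p in(("front near bottom",Q(254,350,0.002)),("rear near bottom",Q(422,426,0)),("front near top",Q(254,310,.052)),("rear near top",Q(428,362,.051)),("rail near end",Q(217,357,0.01)),("front far top",Q(315,232,.052))):
    d=p[:2]-O; print(n,np.round(p,1),np.round([d@ex,d@ey],1))
p=robot.get_obs()["tool_pos"][:2]*1000-O; print("tcp",p@ex,p@ey)
E
```

```text
front near bottom [457.8 115.5   2. ] [-111.2   42.1]
rear near bottom [455.2   9.9   0. ] [-216.8   39.5]
front near top [441.4 106.9  52. ] [-120.6   58.1]
rear near top [453.8  10.7  51. ] [-216.   41.]
rail near end [436. 127.  10.] [-100.7   64.4]
front far top [513.8 107.7  52. ] [-116.2  -14.2]
tcp -224.4691336994435 7.335403781278582
```

>>> carry_out --increments '[[140, [6, 0.5, 0], 0], [140, [6, 0.5, 0], 0], [140, [6, 0.5, 0], 0], [140, [6, 0.5, 0], 0], [140, [6, 0.5, 0], 0], [140, [6, 0.5, 0], 0], [140, [6, 0.5, 0], 0], [140, [6, 0.5, 0], 0]]'

```text
time: 5.6
tool_pos: [0.4931, 0.048, 0.0261]
ee_rot: [-3.141, -0.0, 1.521]
wrist_force: [-0.1, -1.1, -1.2]
width: 0.042
finger_force: 1.0
```

>>> carry_out --increments '[[140, [6, 0.5, 0], 0], [140, [6, 0, 0], 0], [140, [6, 0, 0], 0], [140, [6, 0, 0], 0], [140, [6, 0, 0], 0], [140, [6, 0, 0], 0], [140, [6, 0, 0], 0], [140, [6, 0, 0], 0]]'

```text
time: 6.4
tool_pos: [0.4963, 0.0957, 0.0264]
ee_rot: [-3.141, -0.0, 1.521]
wrist_force: [0.4, -1.5, -0.6]
width: 0.0419
finger_force: 0.9
```

```bash
python3 - <<'E'
from h import *
b=robot.snapshot("scene")
cv2.imwrite("pics/d3.png",cv2.resize(b[120:290,150:390],None,fx=3.2,fy=3.2,interpolation=cv2.INTER_CUBIC))
E
```

```text
(no output)
```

View pics/d3.png

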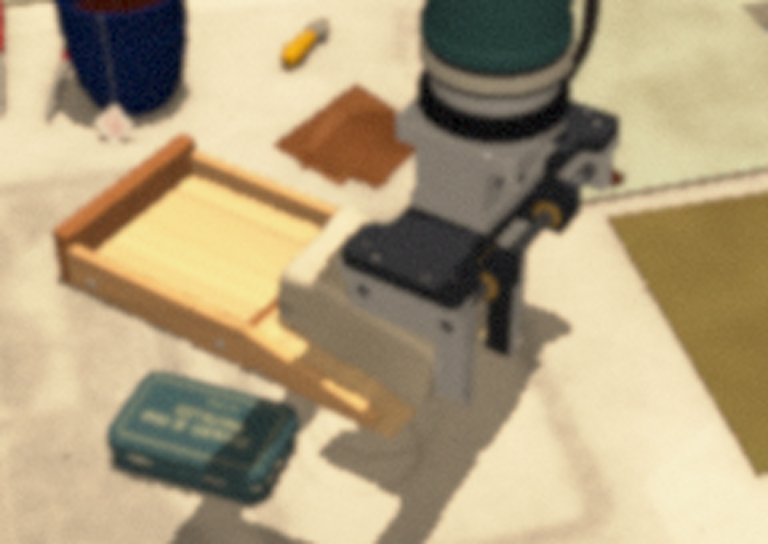

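The block is riding on the ramp, tilted, with its front at the lip, between the rails and straight. I'll continue along the slope.

>>> carry_out --increments '[[140, [6, 0, -1], 0], [140, [6, 0, -1.4], 0], [140, [6, 0, -1.4], 0], [140, [6, 0, -1.4], 0], [140, [6, 0, -1.4], 0], [140, [6, 0, -1.4], 0], [140, [6, 0, -1.4], 0], [140, [6, 0, -1.4], 0]]'

```text
time: 7.25
tool_pos: [0.4989, 0.1433, 0.0377]
ee_rot: [3.141, 0.001, 1.521]
wrist_force: [0.6, -4.8, 2.0]
width: 0.0424
finger_force: 2.3
```

>>> carry_out --increments '[[140, [6, 0, -1.4], 0], [140, [6, 0, -1.4], 0], [140, [6, 0, -1.4], 0], [140, [6, 0, -1.4], 0], [140, [6, 0, -1.4], 0], [140, [6, 0, -1.4], 0]]'

```text
time: 7.85
tool_pos: [0.5007, 0.1798, 0.0461]
ee_rot: [3.141, -0.001, 1.521]
wrist_force: [0.4, -2.9, 2.1]
width: 0.0424
finger_force: 1.6
```

```bash
python3 - <<'E'
from h import *
b=robot.snapshot("scene")
cv2.imwrite("pics/d4.png",cv2.resize(b[120:290,150:390],None,fx=3.2,fy=3.2,interpolation=cv2.INTER_CUBIC))
O=np.array([505.3,224.5]);a=np.radians(87.2);ex=np.array([np.cos(a),np.sin(a)]);ey=np.array([-ex[1],ex[0]])
p=robot.get_obs()["tool_pos"]*1000; print("tcp",(p[:2]-O)@ex,(p[:2]-O)@ey,p[2])
E
```

```text
tcp -43.64248888798537 2.5154965901297515 46.13395793775775
```

View pics/d4.png

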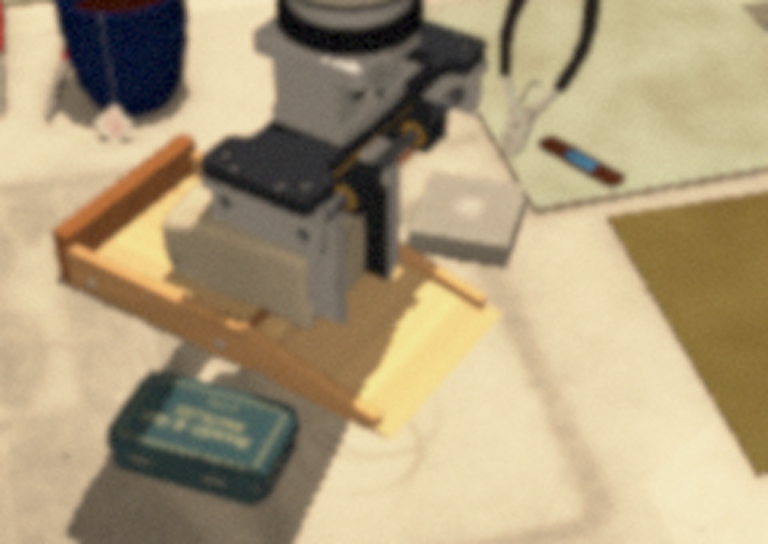

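The block has tipped over the lip with its nose in the recess. About 43 mm of push is left.

>>> carry_out --increments '[[140, [6, 0, 1], 0], [140, [6, 0, 1], 0], [140, [6, 0, 1], 0], [140, [6, 0, 0], 0], [140, [6, 0, 0], 0], [140, [6, 0, 0], 0], [140, [4, 0, 0], 0], [140, [4, 0, 0], 0]]'

```text
time: 8.7
tool_pos: [0.5025, 0.2234, 0.0425]
ee_rot: [-3.141, -0.0, 1.521]
wrist_force: [0.1, -2.5, -1.4]
width: 0.0425
finger_force: 0.6
```

>>> carry_out --increments '[[140, [0, 0, 0], 0], [140, [0, 0, 0], 0], [140, [-10, 0, 0], 0], [140, [-15, 0, -5], 0], [140, [-15, 0, -30], 0], [140, [-15, 0, -40], 0], [140, [-40, 0, -20], 0], [140, [-40, 0, 0], 0]]'

```text
time: 9.5
tool_pos: [0.4982, 0.0863, 0.1429]
ee_rot: [3.132, -0.001, 1.522]
wrist_force: [-0.3, -0.2, -0.0]
width: 0.0426
finger_force: 0.0
```

>>> carry_out --increments '[[140, [-45, 0, 0], 0], [140, [-45, 0, 0], 0], [140, [-45, 0, 0], 0], [140, [0, 0, 0], 0]]'

```text
time: 9.9
tool_pos: [0.4883, -0.0526, 0.1383]
ee_rot: [3.141, 0.003, 1.513]
wrist_force: [-0.6, 0.3, 0.3]
width: 0.0422
finger_force: 0.0
```

```bash
python3 - <<'E'
from h import *
b=robot.snapshot("scene");t=robot.snapshot("top")
A=cv2.resize(b[140:270,160:320],(640,520),interpolation=cv2.INTER_CUBIC)
cv2.imwrite("pics/e1.png",A)
cv2.imwrite("pics/e2.png",cv2.resize(t[150:260,150:340],None,fx=4,fy=4,interpolation=cv2.INTER_CUBIC))
E
```

```text
(no output)
```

View pics/e1.png

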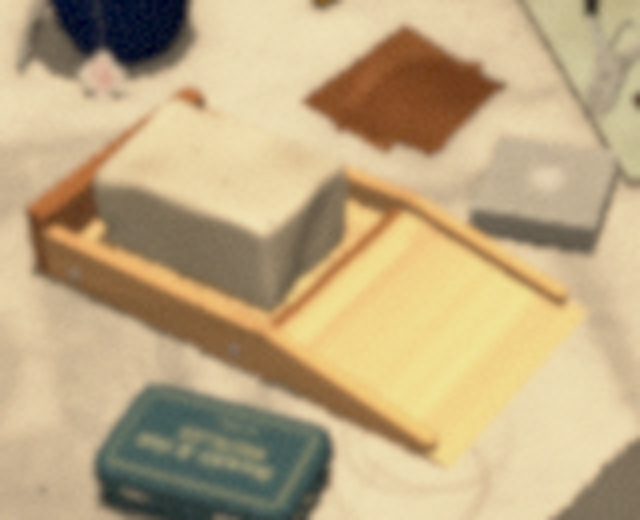

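View pics/e2.png

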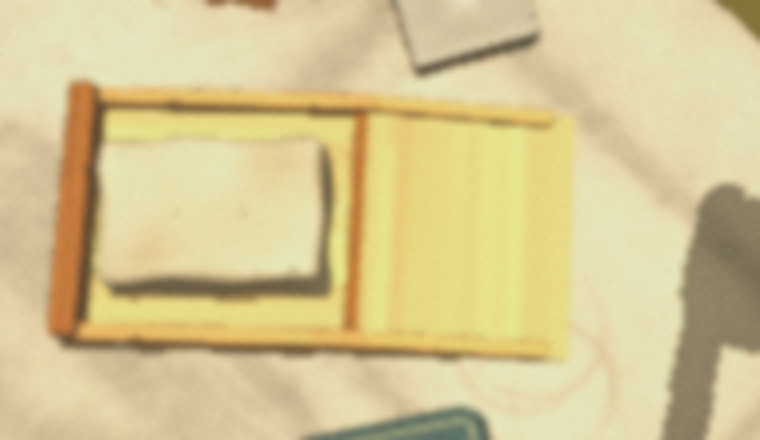

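The block lies flat in the recess, with floor visible between its rear edge and the lip. The gripper is clear, and the tin and steel block have not moved, so I'm handing the job in.

```bash
python3 -c "
from bench import robot
print(robot.close_job())"
```

```text
the job is handed in; nothing more can be done
None
```

The soldering block was pushed up the ramp without being lifted and lies flat in the recess behind the lip; the tin and steel block look unmoved in the final pictures, and the job is handed in (no verdict was returned).

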